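# Set up the wax-melt burner for display

## Robot

A 7-joint arm with a two-finger parallel gripper is mounted at the origin on a cart in front of the work surface, level with it; the furniture and walls round the work are solid. World frame = base frame: x ahead of the robot, y to its left, z up, the work surface at z = 0. Lengths are in m, angles in rad, forces in N, time in s.
With the tool pointing down it reaches from about 0.425 to 0.925 m from the base axis. Payload 6.8 kg.
Tool frame: the origin (TCP) lies midway between the tips of the shut fingers; the grasp point (between the pads) lies bot.grip_point_offset behind it (bot.grip_point_offset is the distance from the TCP to the grasp point, in m); z points along the fingers, y is the line along which they close (so a half turn about z gives the same grasp; the last joint's range is limited). The gripper opens to 85 mm and grips with 20 to 120 N. Pads are 22 mm wide; open, the fingers measure 114 mm over their backs; the gripper's body (76 mm by 85 mm) begins 54 mm behind the grasp point. The pads swing forward as they close: fully open they stand 13 mm farther back than shut.
Start: joints at [-1.257, 0.477, 0.022, 1.555, -0.011, 1.109, -0.083], TCP at [0.276, 0.616, 0.231] pointing down, gripper open.
Joint ranges: [-2.96, 2.96], [-0.34, 2.1], [-1.41, 1.46], [0.24, 2.44], [-1.37, 4.51], [0.17, 1.92], [-2.96, 2.96]. Speed limits (rad/s): [2.39, 2.39, 3.14, 3.14, 3.14, 3.14, 3.14].

## Interface

Orientations are given as a unit quaternion [w, x, y, z].
In Python, from station import get_obs, cams, job, bot gives the robot as it stands.
- The arm moves only by the tool arm_command, never from a script. Its argument "rows" is a list that holds one entry, the list of rows, each a list of 5 numbers: the finger opening in mm, from 0 to 85.4, then the shift along the world's x, y, z in units of 60 mm (1.0 is 60 mm), then the turn about the world's z in units of 0.08 rad (1.0 is 0.08 rad). In form: [[[grip, x, y, z, turn], ...]]. A call has exactly 10 rows; each row shifts and turns the commanded pose from where the row before left it; what a row does not reach is not made up. A row lasts 1/8 s, in which the tool goes at most 62.5 mm and 10.7 degrees, less where a joint would pass 70% of its speed; a pose out of reach is approached as far as the arm can. A call with a number of a shift or a turn outside -1 to 1 is refused whole. A call with a gripper value outside its range is refused whole. The fingers move at their own pace and stop on an object; "newtons" is the grip in N (left out, the last holds). Time passes only in rows, so rows that do not move let the fingers close, or fill a call up. It gives the time, the measured TCP pose, the force, the opening and the grip force at its end, in the units of the state.
- get_obs(): the state, without advancing time (a new reading comes with each control period).
- cams.read_camera(name): name is "scene" or "top" or "wrist"; returns the picture (420x560x3 uint8, red, green, blue); there is no depth.
- cams.camera_params(name): a dict with "K" (3x3 intrinsics, pixels), "extrinsics" (4x4, takes a point from camera to world coordinates). Camera axes: x right, y down, z forward; pixel columns grow to the right and rows downward; lengths in m; the calibration is good to about 2 mm. A picture is of the moment at which its call begins: read the wrist's pose just before it. camera_params takes no time and is no camera call; for the wrist camera it gives the pose at the moment of the call.
- job.hand_in(): hands the job in; it is judged then, once.
The state is a dict: "t": time; "q": joint angles; "joint_vel": joint speeds; "joint_torque": joint torques, N m; "eef_pos": TCP position; "tool_rot": TCP orientation; "contact_force": force on the tool from outside, world axes, zero at the start; "torque": the same for the moment, N m; "gripper_width": opening from 0.0 (shut) to 1.0 (fully open); "grasp_force": force on a finger pad.
Only numpy, scipy, OpenCV 4.12 (cv2) and the standard library are available. Lean on these libraries where they do the work, as an engineer would, in place of code of your own. Each camera call takes 0.05 s, during which the arm holds its last target. There are 200 camera calls.

## Task

Put the clay wax-melt burner together on the round cork trivet, from the bottom up and in this order: the base in the middle of the trivet, the tealight in the well of the base, the chimney upright over it so that it rests on the base, the dish in the chimney's mouth, and last the fluted wax melt flat in the dish. Every part must sit fully home, centred and level, and be set down, not dropped; do not knock over or push about the oil bottles and the salt jar that stand between the parts.

Things in the scene. Friction and masses are not known exactly. Their poses are not given: they have to be found in the camera images.
- trivet: Flat round cork trivet, 104 mm across, 8 mm thick, fixed to the table; the burner is built on it. Origin at the centre of its underside, z up: its top is at z = 8 mm.
- burner_base: Upright round terracotta base, 66 mm across. Origin: centre of its underside, z up. Straight outer wall up to a flat shoulder at z 22 mm (radius 24.5 to 33); inside it a thin collar up to z 30 (outer radius 24.5 to 24, inner 22, opening to 23 at the top) round a well with a flat floor at z 24: 6 mm deep, 44 mm wide. Grasp across the outer wall.
- tealight: Tealight candle: smooth round aluminium cup with white wax, 38 mm across, 16 mm high, a thin wick in the middle (no obstacle to anything). Origin: centre of its underside, z up. It stands on the floor of the base's well (24 mm above the base's origin), 3 mm play all round, its upper 10 mm above the collar.
- chimney: Upright terracotta tube, 72 mm high, open at both ends, four arched windows 14 to 44 mm up, wall closed above. Outside 61 mm (beads: 65 mm at the foot, 62 at the top), inside 54, lower inner edge bevelled to 57. Origin: centre of its lower end, z up. Goes over the base's collar (2.5 mm play) onto the shoulder, 22 mm above the base's origin. Grasp across it near the top.
- melt_dish: Shallow terracotta dish, 66 mm across, 22 mm high, on a tapered spigot (42 mm wide, 49 at z 9 mm). Origin: centre of its underside, z up. Straight rim z 9 to 22; hollow 54 mm wide at its flat floor (z 12), 60 at the mouth. Spigot goes into the chimney's mouth, rim rests on the chimney's top: dish origin 63 mm above the chimney's. Grasp across the rim.
- wax_melt: Block of scented wax: cream-coloured disc with eight-lobed, fluted sides like a flower and a raised ring on top, no wick, 44 mm across, 22 mm high. Origin: centre of its underside, z up. It lies on the dish's floor, 12 mm above the dish's origin, with 5 mm play, and stands 12 mm out of the dish. Grasp it across the upper half, anywhere.
- oil_bottle_1: Bystander, not to be moved: small brown oil bottle with a white cap, 29 mm across, 62 mm high, loose. Origin at the centre of its underside.
- oil_bottle_2: Bystander: another small brown oil bottle of the same kind and size, loose. Origin at the centre of its underside.
- oil_bottle_3: Bystander: a third small brown oil bottle of the same kind and size, loose. Origin at the centre of its underside.
- salt_jar: Bystander, not to be moved: corked glass jar of bath salt, 53 mm across, 60 mm high, loose. Origin at the centre of its underside.
There are look-alikes about, which are no part of the job. Leave any blue or turquoise look-alike of the melt_dish alone.

How it is judged:
By the outcome, as a careful person would: the job done as asked, in the order asked, and still so for the second after the job is handed in, with the robot touching nothing.
It also fails if it takes over 144 s, if anything falls off the work surface, if the arm or the gripper's body presses on something with over 40 N, if the wrist force passes 120 N, or if a joint passes its speed limit or range.

## Working session

There is one attempt and no reset: what is moved stays moved. The work goes in short steps, Python scripts to look and compute and a tool call to move; the robot and the scene stay as the last step left them, time stands still between calls to the robot, and variables do not carry over. Pictures are saved under pics/ and viewed, at most 14 in all, crops included, and the job is handed in when it is done.

Besides the shell and the picture viewer there is one more tool, called after "Call:" by a JSON object that holds its "op" and its "data". arm_command: Moves the arm, as the interface text tells. Its arguments: {"type":"object","properties":{"rows":{"type":"array"},"newtons":{"type":"number"}},"required":["rows"]}

```bash
mkdir -p pics; ls
python3 - <<'E'
from station import get_obs, cams, job, bot
import cv2
o=get_obs();print({k:o[k] for k in('t','eef_pos','tool_rot','gripper_width','contact_force')},bot.grip_point_offset)
for n in('scene','top','wrist'):
    p=cams.camera_params(n);print(n,p['K'].round(1).tolist(),p['extrinsics'].round(4).tolist())
    cv2.imwrite(f'pics/{n}0.png',cams.read_camera(n)[:,:,::-1])
E
```

```text
pics
{'t': 0.0, 'eef_pos': array([0.27610481, 0.61527627, 0.23031605]), 'tool_rot': array([-1.31745919e-04,  2.09337738e-01,  9.77842951e-01, -9.25638564e-04]), 'gripper_width': 1.0018411294272478, 'contact_force': array([-0.15864727,  0.27348941,  0.29003148])} 0.0187
scene [[408.7, 0.0, 274.5], [0.0, 408.7, 216.3], [0.0, 0.0, 1.0]] [[-0.6714, -0.3051, 0.6754, -0.2104], [-0.7411, 0.2664, -0.6163, 0.7231], [0.0081, -0.9143, -0.405, 0.4727], [0.0, 0.0, 0.0, 1.0]]
top [[417.8, 0.0, 280.6], [0.0, 417.8, 209.7], [0.0, 0.0, 1.0]] [[0.0074, -0.9818, 0.19, 0.3007], [-0.9998, -0.0107, -0.0165, 0.0665], [0.0183, -0.1898, -0.9817, 0.9761], [0.0, 0.0, 0.0, 1.0]]
wrist [[325.8, 0.0, 282.4], [0.0, 325.8, 212.1], [0.0, 0.0, 1.0]] [[0.4093, 0.8772, 0.2511, 0.2136], [0.9124, -0.3927, -0.1153, 0.6434], [-0.0026, 0.2763, -0.9611, 0.3733], [0.0, 0.0, 0.0, 1.0]]
```

View pics/top0.png

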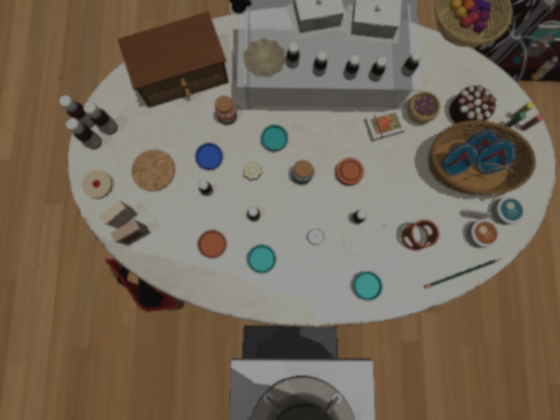

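View pics/scene0.png

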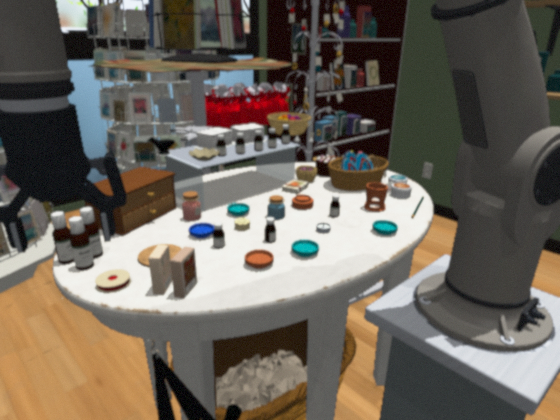

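```bash
cat > h.py <<'E'
from station import get_obs, cams, job, bot
import cv2, numpy as np
def ray(P,uv,z):
    K,E=P['K'],P['extrinsics']; d=E[:3,:3]@np.linalg.solve(K,[uv[0],uv[1],1.]); c=E[:3,3]
    return c+d*(z-c[2])/d[2]
def proj(P,X):
    K,E=P['K'],P['extrinsics']; c=E[:3,:3].T@(np.asarray(X,float)-E[:3,3]); p=K@c; return p[:2]/p[2]
E
python3 - <<'E'
from h import *
T=cams.camera_params('top');S=cams.camera_params('scene')
print(proj(T,[.276,.615,.23]),proj(T,[0,0,0]),proj(S,[.276,.615,.23]))
for n,uv in dict(trivet=(153,170),A=(350,171),B=(212,243),chim=(420,235),tea=(316,236),disc=(357,240),melt=(252,171),b1=(205,190),b2=(253,215),b3=(359,218),jar=(303,172)).items():
    X=ray(T,uv,0.01);print(n,X.round(3),np.hypot(*X[:2]).round(3),proj(S,X).round())
im=cv2.imread('pics/top0.png');cv2.imwrite('pics/c1.png',cv2.resize(im[130:280,190:450],None,fx=3,fy=3,interpolation=cv2.INTER_CUBIC))
im=cv2.imread('pics/scene0.png');cv2.imwrite('pics/c2.png',cv2.resize(im[165:285,190:410],None,fx=3.5,fy=3.5,interpolation=cv2.INTER_CUBIC))
E
```

```text
[-46.18861063 302.69538257] [302.13450308 432.52996695] [ 68.72621767 253.23358279]
trivet [0.581 0.356 0.01 ] 0.681 [161. 252.]
A [ 0.584 -0.116  0.01 ] 0.596 [302. 202.]
B [0.407 0.208 0.01 ] 0.458 [258. 259.]
chim [ 0.431 -0.277  0.01 ] 0.512 [376. 203.]
tea [ 0.426 -0.033  0.01 ] 0.427 [323. 227.]
disc [ 0.418 -0.128  0.01 ] 0.437 [348. 218.]
melt [0.581 0.12  0.01 ] 0.593 [242. 224.]
b1 [0.533 0.23  0.01 ] 0.581 [218. 243.]
b2 [0.474 0.115 0.01 ] 0.488 [269. 237.]
b3 [ 0.47  -0.134  0.01 ] 0.489 [335. 212.]
jar [ 0.58  -0.003  0.01 ] 0.58 [276. 212.]
```

View pics/c1.png

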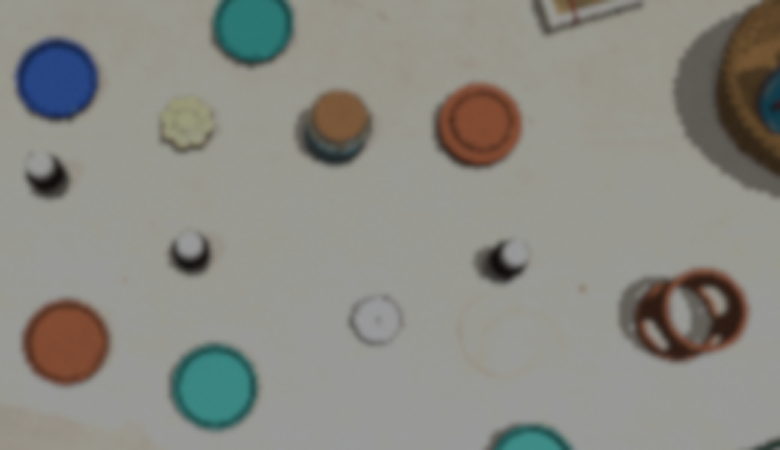

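View pics/c2.png

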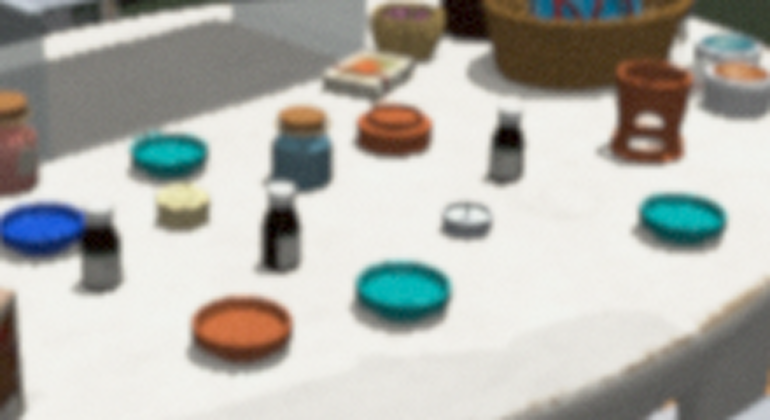

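Run:
```python
from h import *
T=cams.camera_params('top')
im=cv2.imread('pics/top0.png');hsv=cv2.cvtColor(im,cv2.COLOR_BGR2HSV).astype(int);H,S,V=hsv[...,0],hsv[...,1],hsv[...,2]
def comp(mask,uv,name,z,r=45):
    m=np.zeros(mask.shape,np.uint8);m[uv[1]-r:uv[1]+r,uv[0]-r:uv[0]+r]=mask[uv[1]-r:uv[1]+r,uv[0]-r:uv[0]+r]
    cs,_=cv2.findContours(m,cv2.RETR_EXTERNAL,cv2.CHAIN_APPROX_NONE)
    c=min((c for c in cs if cv2.contourArea(c)>60),key=lambda c:np.linalg.norm(c.mean((0,1))-uv))
    (x,y),ax,a=cv2.fitEllipse(cv2.convexHull(c)); X=ray(T,(x,y),z);W=[np.linalg.norm(X-ray(T,(x+d,y),z))for d in(ax[0]/2,ax[1]/2)]
    print(name,(round(x,1),round(y,1)),np.round(ax,1),X.round(4),'radii mm',np.round(np.array(W)*1e3,1))
red=((H<14)&(S>110)&(V>50)).astype(np.uint8)
comp(red,(350,171),'base',.022);comp(red,(212,243),'dish',.022);comp(red,(420,235),'chim',.036)
comp(((H>5)&(H<25)&(S>60)).astype(np.uint8),(153,170),'trivet',.008)
comp(((H>20)&(H<40)&(S>40)).astype(np.uint8),(252,171),'melt',.018,20)
g=cv2.cvtColor(im,cv2.COLOR_BGR2GRAY)
print(g[228:246:1,306:328:2]);print(hsv[171,252],hsv[171,235])
```

```text
base (349.2, 171.2) [25.8 26.6] [ 0.5803 -0.1119  0.022 ] radii mm [30.8 31.7]
dish (211.7, 243.7) [25.9 26.5] [0.4045 0.2074 0.022 ] radii mm [29.5 30.2]
chim (420.1, 234.5) [27.5 36.6] [ 0.4286 -0.2678  0.036 ] radii mm [31.6 42.1]
trivet (152.7, 169.8) [40.6 43.3] [0.5819 0.3568 0.008 ] radii mm [48.4 51.5]
melt (251.8, 170.9) [17.1 17.1] [0.5792 0.1195 0.018 ] radii mm [20.2 20.3]
[[152 152 149 144 142 141 132 144 152 152 151]
 [152 149 141 134 139 143 125 137 149 151 152]
 [151 141 131 136 145 148 138 133 143 151 151]
 [148 128 131 145 151 152 149 140 137 150 152]
 [144 119 138 151 153 152 152 147 133 147 151]
 [141 119 144 152 152 152 152 151 133 143 152]
 [137 126 148 152 152 150 152 152 138 140 150]
 [127 132 151 153 150 143 152 152 142 138 151]
 [120 132 152 152 147 137 151 152 142 137 151]
 [118 129 152 153 149 142 151 152 142 135 150]
 [122 119 149 153 151 146 152 152 142 135 150]
 [134 112 146 152 152 150 152 152 141 142 151]
 [145 114 139 152 153 152 152 149 139 147 151]
 [149 121 128 149 152 152 152 145 141 150 151]
 [150 134 115 136 146 146 147 139 145 151 151]
 [151 145 120 118 129 132 135 136 150 151 151]
 [151 150 137 120 118 122 131 143 151 152 152]
 [152 151 148 138 133 135 141 149 152 152 152]]
[ 30  47 151] [ 30  17 152]
```

Call:
{"op": "arm_command", "data": {"rows": [[[85,0.63,-0.54,0,0],[85,0.63,-0.54,0,0],[85,0.63,-0.54,0,0],[85,0.63,-0.54,0,0],[85,0.63,-0.54,0,0],[85,0.63,-0.54,0,0],[85,0.63,-0.54,0,0],[85,0.63,-0.54,0,0],[85,0,0,0,0],[85,0,0,0,0]]]}}

```text
t: 1.4
eef_pos: [0.5782, 0.357, 0.2309]
tool_rot: [-0.001, 0.209, 0.978, -0.0]
contact_force: [-0.2, 0.5, -0.4]
gripper_width: 0.995
grasp_force: 0.0
```

Run:
```python
from h import *
o=get_obs();P=cams.camera_params('wrist');im=cams.read_camera('wrist')[:,:,::-1]
print(o['eef_pos'],o['tool_rot'],o['q'],o['joint_vel'].round(3),o['t']);print(proj(P,[.582,.357,.008]))
cv2.imwrite('pics/w1.png',im)
```

```text
[0.57818659 0.35702203 0.23087697] [-5.58864662e-04  2.09312895e-01  9.77848556e-01 -2.79778389e-05] [-0.72695428  0.48628584  0.11828462  1.5484736  -0.06245375  1.11129518
  0.55454776] [-0.024 -0.004 -0.021  0.003 -0.002 -0.     0.002] 1.4
[284.23764331 184.36782734]
```

View pics/w1.png

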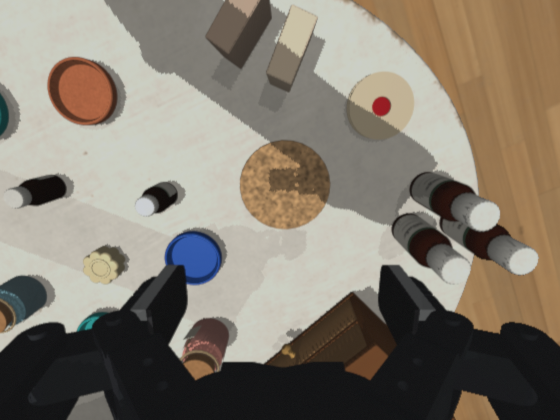

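```bash
cat >> h.py <<'E'
def masks(im):
    h=cv2.cvtColor(im,cv2.COLOR_BGR2HSV).astype(int);H,S,V=h[...,0],h[...,1],h[...,2]
    return dict(red=((H<14)|(H>170))&(S>110)&(V>50),cork=(H>4)&(H<25)&(S>75),cream=(H>20)&(H<40)&(S>40))
def fit(im,P,key,uv,z,r=80,name='',mask=None):
    m0=masks(im)[key] if mask is None else mask
    u,v=map(int,uv); m=np.zeros(m0.shape,np.uint8); sl=(slice(max(v-r,0),v+r),slice(max(u-r,0),u+r)); m[sl]=m0[sl]
    m=cv2.morphologyEx(m,cv2.MORPH_OPEN,np.ones((3,3)))
    cs,_=cv2.findContours(m,cv2.RETR_EXTERNAL,cv2.CHAIN_APPROX_NONE); c=cv2.convexHull(max(cs,key=cv2.contourArea)).reshape(-1,2)
    pts=np.array([ray(P,p,z)[:2] for p in c])           # circle fit on the plane z
    A=np.c_[2*pts,np.ones(len(pts))]; s=np.linalg.lstsq(A,(pts**2).sum(1),rcond=None)[0]; R=np.sqrt(s[2]+s[0]**2+s[1]**2)
    print(name or key,'centre',s[:2].round(4),'R mm',(R*1e3).round(1),'resid mm',(np.abs(np.hypot(*(pts-s[:2]).T)-R).max()*1e3).round(1),'bbox',c.min(0),c.max(0)); return s[:2]
E
python3 - <<'E'
from h import *
P=cams.camera_params('wrist');im=cv2.imread('pics/w1.png')
fit(im,P,'cork',(285,184),.008,58,'trivet');fit(im,P,'red',(82,91),.022,50,'dish');fit(im,P,'cream',(103,265),.02,30,'melt')
E
```

```text
trivet centre [0.5831 0.3575] R mm 50.9 resid mm 0.3 bbox [240 141] [329 228]
dish centre [0.4074 0.2099] R mm 33.2 resid mm 1.3 bbox [48 57] [115 124]
melt centre [0.5802 0.1234] R mm 24.5 resid mm 4.6 bbox [ 83 246] [124 283]
```

Call:
{"op": "arm_command", "data": {"rows": [[[85,0,-0.98,-0.1,0],[85,0,-0.98,-0.1,0],[85,0,-0.98,-0.2,0],[85,0,-0.98,-0.2,0],[85,0,-0.98,-0.2,0],[85,0,-0.98,-0.2,0],[85,0,-0.98,-0.2,0],[85,0,-0.97,-0.2,0],[85,0,0,0,0],[85,0,0,0,0]]]}}

```text
t: 2.7
eef_pos: [0.579, -0.111, 0.1473]
tool_rot: [-0.0, 0.208, 0.978, 0.001]
contact_force: [0.3, 0.1, 0.6]
gripper_width: 0.999
grasp_force: 0.0
```

Run:
```python
from h import *
o=get_obs();P=cams.camera_params('wrist');im=cams.read_camera('wrist')[:,:,::-1].copy()
print(o['eef_pos'],o['t']);uv=proj(P,[.582,-.113,.022]);print(uv)
cv2.imwrite('pics/w2.png',im);fit(im,P,'red',uv,.022,110,'base')
```

```text
[ 0.57896126 -0.11104342  0.14728232] 2.7
[282.06085752 206.51984613]
base centre [ 0.5828 -0.1145] R mm 32.8 resid mm 1.1 bbox [244 169] [318 244]
```

View pics/w2.png

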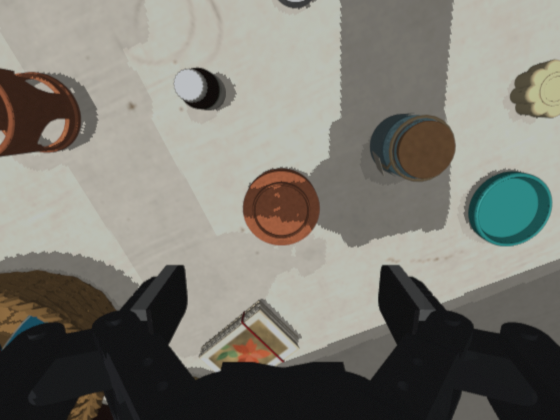

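Call:
{"op": "arm_command", "data": {"rows": [[[85,0.063,-0.058,-0.6,0],[85,0,0,-0.6,0],[85,0,0,-0.6,0],[85,0,0,-0.4,0],[85,0,0,-0.22,0],[85,0,0,0,0],[55,0,0,0,0],[55,0,0,0,0],[55,0,0,0,0],[55,0,0,0,0]]], "newtons": 40}}

```text
t: 4.0
eef_pos: [0.5838, -0.1162, 0.0037]
tool_rot: [0.001, 0.209, 0.978, 0.0]
contact_force: [-0.8, 1.8, 6.4]
gripper_width: 0.757
grasp_force: 44.1
```

Call:
{"op": "arm_command", "data": {"rows": [[[55,0,0,0.3,0],[55,0,0,0.8,0],[55,0,0.3,0.9,0],[55,0,0.9,0,0],[55,0,0.98,0,0],[55,0,0.98,0,0],[55,0,0.98,0,0],[55,0,0.98,0,0],[55,0,0.98,0,0],[55,0,0.98,0,0]]]}}

```text
t: 5.25
eef_pos: [0.5824, 0.3096, 0.1233]
tool_rot: [0.0, 0.21, 0.978, 0.0]
contact_force: [0.4, -0.0, -2.0]
gripper_width: 0.752
grasp_force: 46.1
```

Call:
{"op": "arm_command", "data": {"rows": [[[55,0,0.78,0,0],[55,0,0,-0.4,0],[55,0,0,-0.4,0],[55,0,0,-0.2,0],[55,0,0,0,0],[55,0,0,0,0],[55,0,0,0,0],[55,0,0,0,0],[55,0,0,0,0],[55,0,0,0,0]]]}}

```text
t: 6.5
eef_pos: [0.5825, 0.355, 0.0622]
tool_rot: [0.0, 0.209, 0.978, 0.0]
contact_force: [0.8, 0.3, -2.5]
gripper_width: 0.751
grasp_force: 45.9
```

Run:
```python
from h import *
o=get_obs();P=cams.camera_params('wrist');im=cams.read_camera('wrist')[:,:,::-1].copy()
e=o['eef_pos'];print(e,o['t'],o['contact_force'])
cv2.imwrite('pics/w3.png',im)
z=e[2]-.0037+.022;uv=proj(P,[e[0],e[1],z]);print(uv)
fit(im,P,'red',uv,z,90,'base in hand')
```

```text
[0.58252953 0.35501254 0.06218403] 6.5 [ 0.80999033  0.32093705 -2.52304326]
[283.11422787 285.92131628]
base in hand centre [0.5798 0.3557] R mm 33.7 resid mm 2.0 bbox [206 199] [359 349]
```

View pics/w3.png

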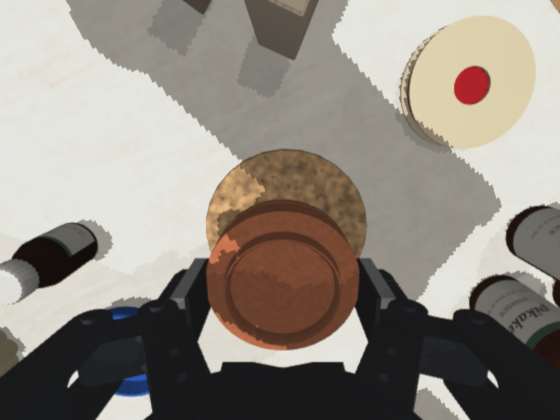

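Call:
{"op": "arm_command", "data": {"rows": [[[55,0.035,0.033,-0.3,0],[55,0,0,-0.3,0],[55,0,0,-0.15,0],[55,0,0,-0.03,0],[55,0,0,-0.02,0],[55,0,0,-0.02,0],[55,0,0,-0.02,0],[55,0,0,0,0],[55,0,0,0,0],[55,0,0,0,0]]]}}

```text
t: 7.8
eef_pos: [0.5847, 0.3571, 0.0118]
tool_rot: [0.0, 0.209, 0.978, 0.0]
contact_force: [-0.3, 0.0, -2.4]
gripper_width: 0.752
grasp_force: 46.0
```

Call:
{"op": "arm_command", "data": {"rows": [[[55,0,0,-0.01,0],[55,0,0,0,0],[55,0,0,-0.01,0],[55,0,0,0,0],[55,0,0,0,0],[55,0,0,0,0],[55,0,0,0,0],[55,0,0,0,0],[55,0,0,0,0],[55,0,0,0,0]]]}}

```text
t: 9.05
eef_pos: [0.5847, 0.357, 0.0118]
tool_rot: [-0.0, 0.209, 0.978, 0.0]
contact_force: [-4.6, -2.5, 10.0]
gripper_width: 0.751
grasp_force: 47.3
```

Call:
{"op": "arm_command", "data": {"rows": [[[68,0,0,0,0],[72,0,0,0,0],[80,0,0,0,0],[85,0,0,0,0],[85,0,0,0,0],[85,0,0,0.5,0],[85,0,0,0.9,0],[85,0,0,0.9,0],[85,0,0,0,0],[85,0,0,0,0]]]}}

```text
t: 10.3
eef_pos: [0.5843, 0.3568, 0.1483]
tool_rot: [-0.0, 0.209, 0.978, -0.0]
contact_force: [-0.5, -0.1, -0.6]
gripper_width: 0.997
grasp_force: 0.0
```

Run:
```python
from h import *
o=get_obs();P=cams.camera_params('wrist');im=cams.read_camera('wrist')[:,:,::-1].copy()
e=o['eef_pos'];print(e,o['t'],o['contact_force'])
cv2.imwrite('pics/w4.png',im)
h=cv2.cvtColor(im,cv2.COLOR_BGR2HSV);uv=proj(P,[.583,.3575,.03]).astype(int);print(uv,h[uv[1],uv[0]],h[proj(P,[.583,.40,.008]).astype(int)[1],proj(P,[.583,.40,.008]).astype(int)[0]])
fit(im,P,'red',uv,.030,60,'base');fit(im,P,'cork',uv,.008,90,'trivet')
```

```text
[0.58427857 0.35684393 0.14826754] 10.3 [-0.48584748 -0.14180188 -0.55239709]
[283 202] [  9 148 102] [ 16 106  82]
base centre [0.5834 0.3571] R mm 33.5 resid mm 1.0 bbox [244 162] [322 241]
trivet centre [0.5836 0.3563] R mm 51.0 resid mm 0.3 bbox [225 140] [339 251]
```

View pics/w4.png

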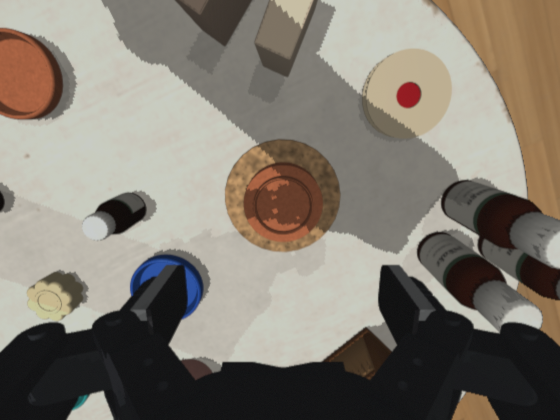

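Call:
{"op": "arm_command", "data": {"rows": [[[85,-0.31,-0.81,0,0],[85,-0.31,-0.81,0,0],[85,-0.31,-0.81,0,0],[85,-0.31,-0.81,0,0],[85,-0.31,-0.81,0,0],[85,-0.31,-0.81,0,0],[85,-0.31,-0.81,0,0],[85,-0.31,-0.83,0,0],[85,0,0,0,0],[85,0,0,0,0]]]}}

```text
t: 11.6
eef_pos: [0.4355, -0.0327, 0.1478]
tool_rot: [-0.001, 0.209, 0.978, -0.0]
contact_force: [0.2, 1.1, 0.2]
gripper_width: 1.0
grasp_force: 0.0
```

Run:
```python
from h import *
o=get_obs();P=cams.camera_params('wrist');im=cams.read_camera('wrist')[:,:,::-1].copy()
e=o['eef_pos'];print(e,o['t'],o['tool_rot'])
uv=proj(P,[.426,-.033,.016]).astype(int);print(uv)
c=im[uv[1]-60:uv[1]+60,uv[0]-60:uv[0]+60];cv2.imwrite('pics/w5full.png',im);cv2.imwrite('pics/w5.png',cv2.resize(c,None,fx=4,fy=4))
```

```text
[ 0.43549448 -0.03266673  0.14780221] 11.6 [-6.73814444e-04  2.09400960e-01  9.77829618e-01 -1.47687870e-04]
[278 191]
```

View pics/w5.png

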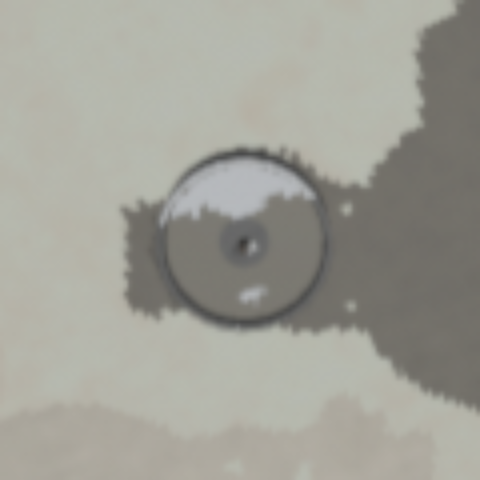

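Run:
```python
from h import *
P=cams.camera_params('wrist')
for uv in((279.4,192.3),(300,192.3),(258.8,192.3)):print(ray(P,uv,.016).round(4))
print(ray(cams.camera_params('top'),(316.2,236.7),.014))
```

```text
[ 0.4279 -0.0318  0.016 ]
[ 0.4351 -0.0156  0.016 ]
[ 0.4206 -0.0481  0.016 ]
[ 0.42395594 -0.03271482  0.014     ]
```

Call:
{"op": "arm_command", "data": {"rows": [[[85,-0.125,0.015,-0.6,0],[75,0,0,-0.6,0],[65,0,0,-0.6,0],[60,0,0,-0.4,0],[60,0,0,-0.13,0],[60,0,0,0,0],[30,0,0,0,0],[30,0,0,0,0],[30,0,0,0,0],[30,0,0,0,0]]], "newtons": 25}}

```text
t: 12.9
eef_pos: [0.4292, -0.0319, 0.0097]
tool_rot: [0.001, 0.209, 0.978, 0.0]
contact_force: [-0.7, 0.9, 7.0]
gripper_width: 0.419
grasp_force: 24.7
```

Call:
{"op": "arm_command", "data": {"rows": [[[30,0,0,0.3,0],[30,0,0,0.8,0],[30,0.3,0.7,0.9,0],[30,0.33,0.83,0,0],[30,0.33,0.83,0,0],[30,0.33,0.83,0,0],[30,0.33,0.83,0,0],[30,0.33,0.83,0,0],[30,0.33,0.83,0,0],[30,0.3,0.8,0,0]]]}}

```text
t: 14.15
eef_pos: [0.5816, 0.3535, 0.123]
tool_rot: [0.0, 0.209, 0.978, 0.0]
contact_force: [-0.0, -1.1, 0.5]
gripper_width: 0.43
grasp_force: 25.2
```

Call:
{"op": "arm_command", "data": {"rows": [[[30,0,0,-0.3,0],[30,0,0,-0.4,0],[30,0,0,-0.15,0],[30,0,0,0,0],[30,0,0,0,0],[30,0,0,0,0],[30,0,0,0,0],[30,0,0,0,0],[30,0,0,0,0],[30,0,0,0,0]]]}}

```text
t: 15.4
eef_pos: [0.581, 0.3518, 0.0714]
tool_rot: [-0.0, 0.209, 0.978, -0.0]
contact_force: [-0.6, 0.5, -0.5]
gripper_width: 0.426
grasp_force: 25.2
```

Run:
```python
from h import *
o=get_obs();P=cams.camera_params('wrist');im=cams.read_camera('wrist')[:,:,::-1].copy()
e=o['eef_pos'];print(e,o['t'],o['contact_force'],proj(P,[e[0],e[1],e[2]+.0063]),'collar',proj(P,[.5834,.3571,.038]))
c=im[160:380,150:420];cv2.imwrite('pics/w6.png',cv2.resize(c,None,fx=2.5,fy=2.5))
```

```text
[0.58099955 0.35178055 0.0714106 ] 15.4 [-0.56879636  0.46039946 -0.45588557] [283.05499085 273.0513213 ] collar [293.07710134 241.74723443]
```

View pics/w6.png

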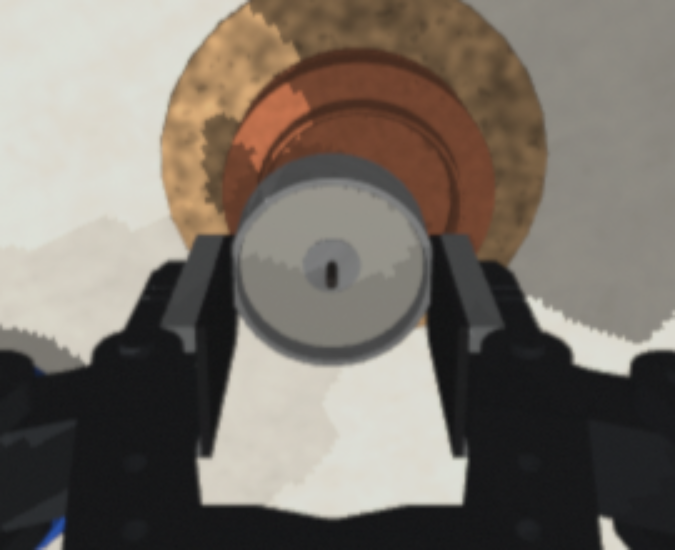

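Call:
{"op": "arm_command", "data": {"rows": [[[30,0.07,0.075,0,0],[30,0,0,-0.2,0],[30,0,0,-0.2,0],[30,0,0,-0.03,0],[30,0,0,-0.03,0],[30,0,0,-0.02,0],[30,0,0,-0.01,0],[30,0,0,0,0],[30,0,0,0,0],[30,0,0,0,0]]]}}

```text
t: 16.7
eef_pos: [0.5853, 0.3563, 0.0421]
tool_rot: [0.0, 0.209, 0.978, 0.0]
contact_force: [0.0, 0.1, -1.5]
gripper_width: 0.423
grasp_force: 25.2
```

Call:
{"op": "arm_command", "data": {"rows": [[[30,0,0,-0.01,0],[30,0,0,0,0],[30,0,0,-0.01,0],[30,0,0,0,0],[30,0,0,0,0],[30,0,0,0,0],[30,0,0,0,0],[30,0,0,0,0],[30,0,0,0,0],[30,0,0,0,0]]]}}

```text
t: 17.95
eef_pos: [0.5853, 0.3563, 0.0418]
tool_rot: [0.0, 0.209, 0.978, 0.0]
contact_force: [-2.3, -1.4, 9.0]
gripper_width: 0.421
grasp_force: 26.1
```

Call:
{"op": "arm_command", "data": {"rows": [[[40,0,0,0,0],[44,0,0,0,0],[52,0,0,0,0],[60,0,0,0,0],[60,0,0,0.3,0],[60,0,0,0.7,0],[85,0,0,0.9,0],[85,0,0,0,0],[85,0,0,0,0],[85,0,0,0,0]]]}}

```text
t: 19.2
eef_pos: [0.5844, 0.3558, 0.1537]
tool_rot: [-0.001, 0.209, 0.978, -0.001]
contact_force: [-0.5, 0.0, -0.2]
gripper_width: 0.995
grasp_force: 0.0
```

Run:
```python
from h import *
o=get_obs();P=cams.camera_params('wrist');im=cams.read_camera('wrist')[:,:,::-1].copy()
e=o['eef_pos'];print(e,o['t'],o['contact_force'],'rim',proj(P,[.5834,.3571,.048]))
uv=proj(P,[.5834,.3571,.03]).astype(int)
fit(im,P,'red',uv,.030,60,'base');print(uv)
c=im[uv[1]-70:uv[1]+70,uv[0]-70:uv[0]+70];cv2.imwrite('pics/w7.png',cv2.resize(c,None,fx=4,fy=4))
```

```text
[0.58439179 0.35584588 0.15372482] 19.2 [-0.4857855   0.01017876 -0.23797041] rim [284.06248616 206.93555438]
base centre [0.5836 0.3571] R mm 33.5 resid mm 0.9 bbox [246 161] [323 239]
[284 201]
```

View pics/w7.png

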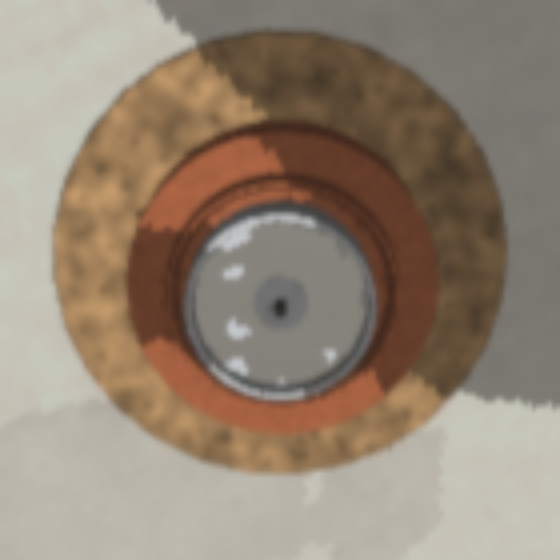

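Run:
```python
from h import *
T=cams.camera_params('top');S=cams.camera_params('scene')
print(ray(T,(425,233.3),.072),ray(T,(411.7,236),.003))
X=ray(T,(425,233.3),.072);print(proj(S,X),proj(S,[X[0],X[1],0]))
```

```text
[ 0.42636268 -0.26598296  0.072     ] [ 0.42922016 -0.2594159   0.003     ]
[377.26318494 185.15394969] [374.63509273 207.74297495]
```

Call:
{"op": "arm_command", "data": {"rows": [[[85,-0.26,-0.96,0,0],[85,-0.26,-0.96,0,0],[85,-0.26,-0.96,0,0],[85,-0.26,-0.96,0,0],[85,-0.26,-0.96,0,0],[85,-0.26,-0.96,0,0],[85,-0.26,-0.96,0,0],[85,-0.26,-0.96,0,0],[85,-0.26,-0.96,0,0],[85,-0.26,-0.96,0,0]]]}}

```text
t: 20.5
eef_pos: [0.4281, -0.2213, 0.1544]
tool_rot: [-0.0, 0.209, 0.978, 0.0]
contact_force: [0.9, 0.1, -0.4]
gripper_width: 0.996
grasp_force: 0.0
```

Call:
{"op": "arm_command", "data": {"rows": [[[85,0,-0.7,0,0],[85,0,0,0,0],[85,0,0,0,0],[85,0,0,0,0],[85,0,0,0,0],[85,0,0,0,0],[85,0,0,0,0],[85,0,0,0,0],[85,0,0,0,0],[85,0,0,0,0]]]}}

```text
t: 21.75
eef_pos: [0.4292, -0.2618, 0.1548]
tool_rot: [-0.0, 0.209, 0.978, 0.0]
contact_force: [-0.0, -0.3, -0.3]
gripper_width: 0.993
grasp_force: 0.0
```

```bash
cat >> h.py <<'E'
def rim(im,P,xy,z,R,r=110,name='rim',key='red'):
    """centre of a top rim of radius R at height z, from the silhouette's image-lower half (hull)"""
    from scipy.optimize import least_squares
    u,v=proj(P,[*xy,z]).astype(int); m0=masks(im)[key]; m=np.zeros(m0.shape,np.uint8); sl=(slice(max(v-r,0),v+r),slice(max(u-r,0),u+r)); m[sl]=m0[sl]
    m=cv2.morphologyEx(m,cv2.MORPH_OPEN,np.ones((3,3))); cs,_=cv2.findContours(m,cv2.RETR_EXTERNAL,cv2.CHAIN_APPROX_NONE)
    c=cv2.convexHull(max(cs,key=cv2.contourArea)).reshape(-1,2)
    c=np.array([p for p in cv2.approxPolyDP(c,0,True).reshape(-1,2)]); lo=c[c[:,1]>v]
    pts=np.array([ray(P,p+0.,z)[:2] for p in lo])
    f=least_squares(lambda s:np.hypot(*(pts-s[:2]).T)-s[2],[*xy,R],loss='soft_l1',f_scale=.0005)
    g=least_squares(lambda s:np.hypot(*(pts-s).T)-R,xy,loss='soft_l1',f_scale=.0005)
    print(name,'guess px',(u,v),'bbox',c.min(0),c.max(0),'free',f.x.round(4),'fixedR',g.x.round(4),'res mm',(np.abs(g.fun).max()*1e3).round(1)); return g.x
E
python3 - <<'E'
from h import *
o=get_obs();P=cams.camera_params('wrist');im=cams.read_camera('wrist')[:,:,::-1].copy()
e=o['eef_pos'];print(e,o['t']);cv2.imwrite('pics/w8.png',im)
g=rim(im,P,(.427,-.263),.072,.031)
for z in(.0,.072):print(proj(P,[*g,z]))
E
```

```text
[ 0.42920038 -0.26178987  0.15482322] 21.75
rim guess px (np.int64(280), np.int64(214)) bbox [234 164] [317 258] free [ 0.429  -0.2679  0.0303] fixedR [ 0.4282 -0.2676] res mm 0.8
[276.73367766 196.070727  ]
[274.99399745 218.8098655 ]
```

View pics/w8.png

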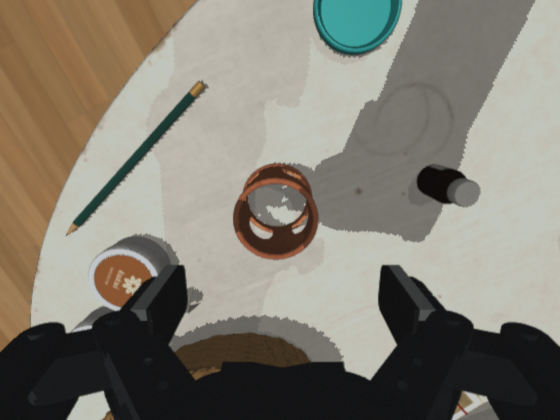

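Call:
{"op": "arm_command", "data": {"rows": [[[85,-0.012,-0.098,-0.2,0],[85,0,0,-0.4,0],[85,0,0,-0.4,0],[85,0,0,-0.4,0],[85,0,0,-0.4,0],[85,0,0,-0.11,0],[85,0,0,0,0],[50,0,0,0,0],[50,0,0,0,0],[50,0,0,0,0]]], "newtons": 40}}

```text
t: 23.05
eef_pos: [0.4291, -0.268, 0.0412]
tool_rot: [0.001, 0.209, 0.978, -0.0]
contact_force: [-1.9, 0.4, 6.7]
gripper_width: 0.692
grasp_force: 42.7
```

Call:
{"op": "arm_command", "data": {"rows": [[[50,0,0,0,0],[50,0,0,0.1,0],[50,0,0,0.5,0],[50,0,0,0.9,0],[50,0,0,0.5,0],[50,0,0,0,0],[50,0,0,0,0],[50,0,0,0,0],[50,0,0,0,0],[50,0,0,0,0]]]}}

```text
t: 24.3
eef_pos: [0.4282, -0.2676, 0.1597]
tool_rot: [-0.001, 0.209, 0.978, 0.0]
contact_force: [0.1, 0.1, -2.4]
gripper_width: 0.691
grasp_force: 44.1
```

Call:
{"op": "arm_command", "data": {"rows": [[[50,0.25,0.95,0,0],[50,0.25,0.95,0,0],[50,0.25,0.95,0,0],[50,0.25,0.95,0,0],[50,0.25,0.95,0,0],[50,0.25,0.95,0,0],[50,0.25,0.95,0,0],[50,0.25,0.95,0,0],[50,0.25,0.95,0,0],[50,0.25,0.95,0,0]]]}}

```text
t: 25.55
eef_pos: [0.5788, 0.3042, 0.1598]
tool_rot: [-0.0, 0.209, 0.978, -0.0]
contact_force: [0.9, -0.6, -1.4]
gripper_width: 0.693
grasp_force: 44.1
```

Call:
{"op": "arm_command", "data": {"rows": [[[50,0.09,0.91,0,0],[50,0,0,-0.3,0],[50,0,0,-0.2,0],[50,0,0,0,0],[50,0,0,0,0],[50,0,0,0,0],[50,0,0,0,0],[50,0,0,0,0],[50,0,0,0,0],[50,0,0,0,0]]]}}

```text
t: 26.8
eef_pos: [0.5839, 0.357, 0.1302]
tool_rot: [-0.0, 0.209, 0.978, -0.0]
contact_force: [0.9, 0.3, -1.7]
gripper_width: 0.694
grasp_force: 44.3
```

Run:
```python
from h import *
o=get_obs();P=cams.camera_params('wrist');im=cams.read_camera('wrist')[:,:,::-1].copy()
e=o['eef_pos'];print(e,o['t'],o['contact_force']);cv2.imwrite('pics/w9.png',im)
rim(im,P,e[:2],e[2]-.0412+.072,.031,name='chimney in hand')
```

```text
[0.58385715 0.35701312 0.13019984] 26.8 [ 0.94269094  0.34603814 -1.73828387]
chimney in hand guess px (np.int64(283), np.int64(301)) bbox [205 191] [359 366] free [0.5835 0.3567 0.0304] fixedR [0.5828 0.3571] res mm 1.3
```

View pics/w9.png

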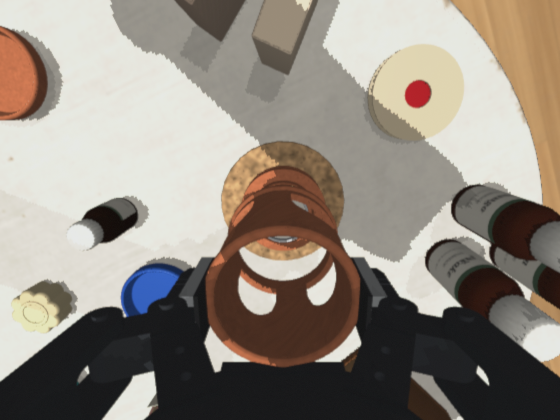

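Call:
{"op": "arm_command", "data": {"rows": [[[50,0,0,-0.3,0],[50,0,0,-0.3,0],[50,0,0,-0.1,0],[50,0,0,-0.04,0],[50,0,0,-0.04,0],[50,0,0,-0.04,0],[50,0,0,-0.04,0],[50,0,0,0,0],[50,0,0,0,0],[50,0,0,0,0]]]}}

```text
t: 28.1
eef_pos: [0.584, 0.357, 0.0788]
tool_rot: [0.0, 0.209, 0.978, 0.0]
contact_force: [-0.5, -0.6, -2.4]
gripper_width: 0.692
grasp_force: 44.3
```

Call:
{"op": "arm_command", "data": {"rows": [[[50,0,0,-0.03,0],[50,0,0,-0.03,0],[50,0,0,-0.02,0],[50,0,0,-0.02,0],[50,0,0,-0.01,0],[50,0,0,-0.01,0],[50,0,0,0,0],[50,0,0,0,0],[50,0,0,0,0],[50,0,0,0,0]]]}}

```text
t: 29.35
eef_pos: [0.5839, 0.357, 0.0714]
tool_rot: [0.0, 0.209, 0.978, -0.0]
contact_force: [-0.5, 0.2, -2.0]
gripper_width: 0.691
grasp_force: 44.4
```

Call:
{"op": "arm_command", "data": {"rows": [[[50,0,0,-0.01,0],[50,0,0,0,0],[50,0,0,-0.01,0],[50,0,0,0,0],[50,0,0,0,0],[50,0,0,0,0],[50,0,0,0,0],[50,0,0,0,0],[50,0,0,0,0],[50,0,0,0,0]]]}}

```text
t: 30.6
eef_pos: [0.584, 0.3571, 0.0713]
tool_rot: [-0.0, 0.209, 0.978, 0.0]
contact_force: [-3.2, -1.3, 7.9]
gripper_width: 0.691
grasp_force: 45.5
```

Contact at the expected height; release, lift and check.

Call:
{"op": "arm_command", "data": {"rows": [[[64,0,0,0,0],[70,0,0,0,0],[78,0,0,0,0],[85,0,0,0,0],[85,0,0,0,0],[85,0,0,0.5,0],[85,0,0,0.9,0],[85,0,0,0.6,0],[85,0,0,0,0],[85,0,0,0,0]]]}}

```text
t: 31.85
eef_pos: [0.5834, 0.3568, 0.1896]
tool_rot: [-0.0, 0.209, 0.978, -0.0]
contact_force: [-0.7, 0.1, -1.0]
gripper_width: 0.994
grasp_force: 0.0
```

Run:
```python
from h import *
o=get_obs();P=cams.camera_params('wrist');im=cams.read_camera('wrist')[:,:,::-1].copy()
e=o['eef_pos'];print(e,o['t'],o['contact_force']);cv2.imwrite('pics/w10.png',im)
rim(im,P,(.5835,.357),.102,.031,name='chimney placed');fit(im,P,'cork',proj(P,[.5835,.357,.03]),.008,80,'trivet')
T=cams.camera_params('top');t=cams.read_camera('top')[:,:,::-1].copy();cv2.imwrite('pics/top1.png',t)
```

```text
[0.58343607 0.35679229 0.18958579] 31.85 [-0.65093711  0.11533026 -1.04640236]
chimney placed guess px (np.int64(283), np.int64(215)) bbox [242 158] [324 253] free [0.5837 0.3565 0.0301] fixedR [0.5827 0.357 ] res mm 0.8
trivet centre [0.5918 0.3523] R mm 56.6 resid mm 8.1 bbox [233 138] [333 253]
```

Call:
{"op": "arm_command", "data": {"rows": [[[85,-0.41,-0.35,0,0],[85,-0.41,-0.35,0,0],[85,-0.41,-0.35,0,0],[85,-0.41,-0.35,-0.1,0],[85,-0.41,-0.35,-0.2,0],[85,-0.41,-0.35,-0.2,0],[85,-0.41,-0.35,-0.2,0],[85,0,0,0,0],[85,0,0,0,0],[85,0,0,0,0]]]}}

```text
t: 33.2
eef_pos: [0.4126, 0.2108, 0.1484]
tool_rot: [0.0, 0.209, 0.978, 0.0]
contact_force: [-0.1, 0.1, -0.3]
gripper_width: 0.994
grasp_force: 0.0
```

Run:
```python
from h import *
o=get_obs();P=cams.camera_params('wrist');im=cams.read_camera('wrist')[:,:,::-1].copy()
e=o['eef_pos'];print(e,o['t']);cv2.imwrite('pics/w11.png',im)
rim(im,P,(.407,.209),.022,.033,name='dish');fit(im,P,'red',proj(P,[.407,.209,.022]),.022,80,'dish')
```

```text
[0.41255545 0.21079978 0.14839258] 33.2
dish guess px (np.int64(278), np.int64(197)) bbox [238 158] [313 232] free [0.4063 0.207  0.0319] fixedR [0.405  0.2075] res mm 1.0
dish centre [0.4059 0.2072] R mm 32.2 resid mm 0.4 bbox [238 158] [313 232]
```

Call:
{"op": "arm_command", "data": {"rows": [[[85,-0.115,-0.06,-0.4,0],[85,0,0,-0.6,0],[85,0,0,-0.6,0],[85,0,0,-0.5,0],[85,0,0,-0.32,0],[85,0,0,0,0],[85,0,0,0,0],[55,0,0,0,0],[55,0,0,0,0],[55,0,0,0,0]]], "newtons": 35}}

```text
t: 34.5
eef_pos: [0.4055, 0.2069, 0.0043]
tool_rot: [0.001, 0.209, 0.978, 0.001]
contact_force: [-1.1, -1.2, 7.7]
gripper_width: 0.751
grasp_force: 36.3
```

Call:
{"op": "arm_command", "data": {"rows": [[[55,0,0,0,0],[55,0,0,0.1,0],[55,0,0,0.5,0],[55,0,0,0.9,0],[55,0,0,0.8,0],[55,0,0,0.7,0],[55,0,0,0,0],[55,0,0,0,0],[55,0,0,0,0],[55,0,0,0,0]]]}}

```text
t: 35.75
eef_pos: [0.4043, 0.2059, 0.182]
tool_rot: [-0.001, 0.209, 0.978, -0.001]
contact_force: [-0.5, 0.4, -1.0]
gripper_width: 0.749
grasp_force: 39.5
```

Call:
{"op": "arm_command", "data": {"rows": [[[55,0.497,0.419,0,0],[55,0.497,0.419,0,0],[55,0.497,0.419,0,0],[55,0.497,0.419,0,0],[55,0.497,0.419,0,0],[55,0.497,0.419,0,0],[55,0,0,-0.3,0],[55,0,0,-0.3,0],[55,0,0,0,0],[55,0,0,0,0]]]}}

```text
t: 37.0
eef_pos: [0.5835, 0.3567, 0.1472]
tool_rot: [-0.0, 0.21, 0.978, -0.0]
contact_force: [-0.0, -0.9, -1.2]
gripper_width: 0.749
grasp_force: 39.5
```

Run:
```python
from h import *
o=get_obs();P=cams.camera_params('wrist');im=cams.read_camera('wrist')[:,:,::-1].copy()
e=o['eef_pos'];print(e,o['t'],o['contact_force']);cv2.imwrite('pics/w12.png',im)
z=e[2]-.0043+.022;rim(im,P,e[:2],z,.033,name='dish in hand')
```

```text
[0.58349037 0.35673365 0.14720893] 37.0 [-0.02403259 -0.90721381 -1.15049132]
dish in hand guess px (np.int64(283), np.int64(285)) bbox [207 175] [357 349] free [0.5831 0.3564 0.0323] fixedR [0.5823 0.3567] res mm 0.7
```

Call:
{"op": "arm_command", "data": {"rows": [[[55,0.01,0,-0.3,0],[55,0,0,-0.2,0],[55,0,0,-0.1,0],[55,0,0,-0.05,0],[55,0,0,-0.05,0],[55,0,0,-0.05,0],[55,0,0,-0.04,0],[55,0,0,-0.02,0],[55,0,0,0,0],[55,0,0,0,0]]]}}

```text
t: 38.3
eef_pos: [0.5844, 0.3572, 0.0985]
tool_rot: [0.0, 0.209, 0.978, 0.0]
contact_force: [-0.3, 0.5, -1.3]
gripper_width: 0.746
grasp_force: 39.5
```

Call:
{"op": "arm_command", "data": {"rows": [[[55,0,0,-0.01,0],[55,0,0,0,0],[55,0,0,-0.01,0],[55,0,0,0,0],[55,0,0,-0.01,0],[55,0,0,0,0],[55,0,0,0,0],[55,0,0,0,0],[55,0,0,0,0],[55,0,0,0,0]]]}}

```text
t: 39.55
eef_pos: [0.5845, 0.3573, 0.0975]
tool_rot: [0.0, 0.209, 0.978, 0.0]
contact_force: [-2.3, -1.2, 6.2]
gripper_width: 0.752
grasp_force: 40.2
```

Call:
{"op": "arm_command", "data": {"rows": [[[68,0,0,0,0],[72,0,0,0,0],[78,0,0,0,0],[85,0,0,0,0],[85,0,0,0,0],[85,0,0,0.5,0],[85,0,0,0.8,0],[85,0,0,0.4,0],[85,0,0,0,0],[85,0,0,0,0]]]}}

```text
t: 40.8
eef_pos: [0.5836, 0.357, 0.1974]
tool_rot: [-0.001, 0.209, 0.978, -0.001]
contact_force: [0.4, -0.3, 0.5]
gripper_width: 0.993
grasp_force: 0.0
```

Run:
```python
from h import *
o=get_obs();P=cams.camera_params('wrist');im=cams.read_camera('wrist')[:,:,::-1].copy()
e=o['eef_pos'];print(e,o['t'],o['contact_force']);cv2.imwrite('pics/w13.png',im)
rim(im,P,(.5835,.357),.115,.033,name='dish placed')
S=cams.camera_params('scene');s=cams.read_camera('scene')[:,:,::-1].copy();cv2.imwrite('pics/scene1.png',s)
m=masks(s)['red'].astype(np.uint8);u,v=proj(S,[.5835,.357,.06]).astype(int);print(u,v)
m[:, :u-40]=0;m[:,u+40:]=0;m[:v-60]=0;m[v+60:]=0
for r in range(v-40,v+45,3):
    c=np.flatnonzero(m[r]);print(r,(c.min(),c.max(),(c.min()+c.max())/2) if len(c) else None)
for z in(.008,.03,.102,.115):print(z,proj(S,[.5835,.357,z]).round(1))
```

```text
[0.58364707 0.356974   0.19744544] 40.8 [ 0.44423822 -0.32080041  0.46387491]
dish placed guess px (np.int64(283), np.int64(216)) bbox [240 157] [327 259] free [0.585  0.3565 0.0318] fixedR [0.5836 0.357 ] res mm 1.2
157 232
192 (np.int64(118), np.int64(173), np.float64(145.5))
195 (np.int64(117), np.int64(184), np.float64(150.5))
198 (np.int64(117), np.int64(173), np.float64(145.0))
201 (np.int64(117), np.int64(174), np.float64(145.5))
204 (np.int64(117), np.int64(174), np.float64(145.5))
207 (np.int64(117), np.int64(174), np.float64(145.5))
210 (np.int64(118), np.int64(169), np.float64(143.5))
213 (np.int64(117), np.int64(169), np.float64(143.0))
216 (np.int64(117), np.int64(168), np.float64(142.5))
219 (np.int64(117), np.int64(168), np.float64(142.5))
222 (np.int64(120), np.int64(168), np.float64(144.0))
225 (np.int64(117), np.int64(169), np.float64(143.0))
228 (np.int64(117), np.int64(169), np.float64(143.0))
231 (np.int64(117), np.int64(166), np.float64(141.5))
234 (np.int64(146), np.int64(165), np.float64(155.5))
237 (np.int64(157), np.int64(169), np.float64(163.0))
240 (np.int64(147), np.int64(171), np.float64(159.0))
243 (np.int64(147), np.int64(172), np.float64(159.5))
246 (np.int64(146), np.int64(173), np.float64(159.5))
249 (np.int64(145), np.int64(173), np.float64(159.0))
252 (np.int64(146), np.int64(173), np.float64(159.5))
255 (np.int64(146), np.int64(192), np.float64(169.0))
258 (np.int64(190), np.int64(192), np.float64(191.0))
261 (np.int64(186), np.int64(192), np.float64(189.0))
264 (np.int64(184), np.int64(192), np.float64(188.0))
267 (np.int64(185), np.int64(193), np.float64(189.0))
270 (np.int64(185), np.int64(193), np.float64(189.0))
273 (np.int64(187), np.int64(192), np.float64(189.5))
276 (np.int64(185), np.int64(193), np.float64(189.0))
0.008 [160.3 252.8]
0.03 [159.3 244.5]
0.102 [155.9 215.9]
0.115 [155.2 210.5]
```

Call:
{"op": "arm_command", "data": {"rows": [[[85,-0.01,-0.65,0,0],[85,-0.01,-0.65,0,0],[85,-0.01,-0.65,-0.1,0],[85,-0.01,-0.65,-0.2,0],[85,-0.01,-0.65,-0.2,0],[85,-0.01,-0.68,-0.3,0],[70,0,0,0,0],[70,0,0,0,0],[70,0,0,0,0],[70,0,0,0,0]]]}}

```text
t: 42.15
eef_pos: [0.5808, 0.1227, 0.1508]
tool_rot: [0.0, 0.208, 0.978, 0.0]
contact_force: [0.2, -0.2, 0.7]
gripper_width: 0.818
grasp_force: 0.0
```

Run:
```python
from h import *
o=get_obs();P=cams.camera_params('wrist');im=cams.read_camera('wrist')[:,:,::-1].copy()
e=o['eef_pos'];print(e,o['t']);cv2.imwrite('pics/w14.png',im)
uv=proj(P,[.580,.121,.022]);h=cv2.cvtColor(im,cv2.COLOR_BGR2HSV);u,v=uv.astype(int);print(uv,h[v,u-40:u+41:8].tolist())
for t in(40,60,80):
    m=(h[...,0]>20)&(h[...,0]<40)&(h[...,1]>t); 
    fit(im,P,'',uv,.022,45,f'melt{t}',mask=m)
```

```text
[0.58081838 0.12268649 0.15075177] 42.15
[280.60967556 201.29291501] [[30, 14, 196], [28, 16, 195], [22, 29, 133], [21, 71, 126], [22, 68, 131], [22, 69, 133], [22, 68, 117], [21, 68, 132], [19, 23, 121], [18, 21, 122], [21, 21, 124]]
melt40 centre [0.5807 0.1182] R mm 21.4 resid mm 1.0 bbox [254 178] [302 227]
melt60 centre [0.58   0.1188] R mm 20.1 resid mm 3.7 bbox [255 181] [302 218]Traceback (most recent call last):
  File "<stdin>", line 7, in <module>
  File "h.py", line 15, in fit
    cs,_=cv2.findContours(m,cv2.RETR_EXTERNAL,cv2.CHAIN_APPROX_NONE); c=cv2.convexHull(max(cs,key=cv2.contourArea)).reshape(-1,2)
                                                                                       ~~~^^^^^^^^^^^^^^^^^^^^^^^^
ValueError: max() iterable argument is empty
```

Call:
{"op": "arm_command", "data": {"rows": [[[62,0,-0.075,-0.4,0],[62,0,0,-0.6,0],[62,0,0,-0.6,0],[62,0,0,-0.5,0],[62,0,0,-0.23,0],[62,0,0,0,0],[62,0,0,0,0],[35,0,0,0,0],[35,0,0,0,0],[35,0,0,0,0]]], "newtons": 25}}

```text
t: 43.45
eef_pos: [0.5817, 0.1172, 0.0123]
tool_rot: [0.001, 0.209, 0.978, 0.001]
contact_force: [-0.9, -0.2, 5.3]
gripper_width: 0.497
grasp_force: 24.7
```

Call:
{"op": "arm_command", "data": {"rows": [[[35,0,0,0,0],[35,0,0,0.1,0],[35,0,0,0.5,0],[35,0,0,0.9,0],[35,0,0,0.9,0],[35,0,0,0.7,0],[35,0,0,0,0],[35,0,0,0,0],[35,0,0,0,0],[35,0,0,0,0]]]}}

```text
t: 44.7
eef_pos: [0.5801, 0.1167, 0.1956]
tool_rot: [-0.001, 0.209, 0.978, -0.001]
contact_force: [1.0, -0.6, -0.1]
gripper_width: 0.496
grasp_force: 25.6
```

Call:
{"op": "arm_command", "data": {"rows": [[[35,0.02,0.6,0,0],[35,0.01,0.7,0,0],[35,0.01,0.7,0,0],[35,0.01,0.7,0,0],[35,0.01,0.7,0,0],[35,0.01,0.6,0,0],[35,0,0,-0.3,0],[35,0,0,-0.2,0],[35,0,0,0,0],[35,0,0,0,0]]]}}

```text
t: 45.95
eef_pos: [0.5855, 0.3557, 0.1671]
tool_rot: [0.0, 0.21, 0.978, -0.0]
contact_force: [-0.2, -0.7, -1.0]
gripper_width: 0.493
grasp_force: 25.6
```

Run:
```python
from h import *
o=get_obs();P=cams.camera_params('wrist');im=cams.read_camera('wrist')[:,:,::-1].copy()
e=o['eef_pos'];print(e,o['t'],o['contact_force']);cv2.imwrite('pics/w15.png',im)
z=e[2]-.0123+.022;uv=proj(P,[e[0],e[1],z]);h=cv2.cvtColor(im,cv2.COLOR_BGR2HSV)
m=(h[...,0]>19)&(h[...,0]<40)&(h[...,1]>40)&(h[...,2]>60);print(uv)
fit(im,P,'',uv,z,62,'melt in hand',mask=m)
```

```text
[0.58554606 0.35570716 0.16712179] 45.95 [-0.18518041 -0.74801072 -0.97183695]
[283.05350623 276.54928805]
melt in hand centre [0.5825 0.3564] R mm 22.3 resid mm 2.1 bbox [236 220] [329 315]
```

Call:
{"op": "arm_command", "data": {"rows": [[[35,0,0.01,-0.3,0],[35,0,0,-0.2,0],[35,0,0,-0.1,0],[35,0,0,-0.05,0],[35,0,0,-0.05,0],[35,0,0,-0.05,0],[35,0,0,-0.04,0],[35,0,0,-0.02,0],[35,0,0,0,0],[35,0,0,0,0]]]}}

```text
t: 47.25
eef_pos: [0.585, 0.3575, 0.1183]
tool_rot: [0.0, 0.209, 0.978, 0.0]
contact_force: [0.2, -0.1, -0.2]
gripper_width: 0.49
grasp_force: 25.6
```

Call:
{"op": "arm_command", "data": {"rows": [[[35,0,0,-0.01,0],[35,0,0,0,0],[35,0,0,0,0],[35,0,0,0,0],[35,0,0,0,0],[35,0,0,0,0],[35,0,0,0,0],[35,0,0,0,0],[35,0,0,0,0],[35,0,0,0,0]]]}}

```text
t: 48.5
eef_pos: [0.5849, 0.3575, 0.1176]
tool_rot: [-0.0, 0.209, 0.978, -0.0]
contact_force: [1.0, 0.2, -0.4]
gripper_width: 0.494
grasp_force: 25.6
```

Call:
{"op": "arm_command", "data": {"rows": [[[35,0,0,-0.01,0],[35,0,0,0,0],[35,0,0,-0.01,0],[35,0,0,0,0],[35,0,0,0,0],[35,0,0,0,0],[35,0,0,0,0],[35,0,0,0,0],[35,0,0,0,0],[35,0,0,0,0]]]}}

```text
t: 49.75
eef_pos: [0.5851, 0.3576, 0.1173]
tool_rot: [0.0, 0.209, 0.978, 0.0]
contact_force: [-2.3, -1.3, 5.8]
gripper_width: 0.492
grasp_force: 26.2
```

Call:
{"op": "arm_command", "data": {"rows": [[[45,0,0,0,0],[48,0,0,0,0],[54,0,0,0,0],[60,0,0,0,0],[60,0,0,0,0],[60,0,0,0.4,0],[60,0,0,0.8,0],[60,0,0,0.3,0],[60,0,0,0,0],[60,0,0,0,0]]]}}

```text
t: 51.0
eef_pos: [0.584, 0.3571, 0.2047]
tool_rot: [-0.001, 0.209, 0.978, -0.001]
contact_force: [-0.5, 0.4, -0.2]
gripper_width: 0.7
grasp_force: 0.0
```

Run:
```python
from h import *
o=get_obs();P=cams.camera_params('wrist');im=cams.read_camera('wrist')[:,:,::-1].copy()
e=o['eef_pos'];print(e,o['t'],o['contact_force'])
rim(im,P,(.5835,.357),.115,.033,name='dish')
h=cv2.cvtColor(im,cv2.COLOR_BGR2HSV);m=(h[...,0]>19)&(h[...,0]<40)&(h[...,1]>40)&(h[...,2]>60);uv=proj(P,[.5835,.357,.127])
fit(im,P,'',uv,.127,42,'melt',mask=m)
u,v=uv.astype(int);a=cv2.resize(im[v-75:v+75,u-75:u+75],(400,400))
S=cams.camera_params('scene');s=cams.read_camera('scene')[:,:,::-1].copy()
b=cv2.resize(s[165:285,100:220],(400,400),interpolation=cv2.INTER_CUBIC);cv2.imwrite('pics/end.png',np.hstack([a,b]))
t=cams.read_camera('top')[:,:,::-1].copy();d=cv2.absdiff(t,cv2.imread('pics/top0.png')).max(2)
for n,(x,y) in dict(b1=(205,188),b2=(253,213),b3=(359,216),jar=(303,172),jar2=(225,109)).items():print(n,d[y-12:y+13,x-12:x+13].mean().round(1),d[y-12:y+13,x-12:x+13].max())
```

```text
[0.58399965 0.35714217 0.2046711 ] 51.0 [-0.46454135  0.41138778 -0.21587508]
dish guess px (np.int64(282), np.int64(213)) bbox [240 156] [326 255] free [0.585  0.3565 0.0318] fixedR [0.5836 0.357 ] res mm 1.1
melt centre [0.5838 0.3579] R mm 21.4 resid mm 1.0 bbox [255 188] [313 247]
b1 10.6 13
b2 8.5 14
b3 10.5 13
jar 8.8 13
jar2 7.7 13
```

View pics/end.png

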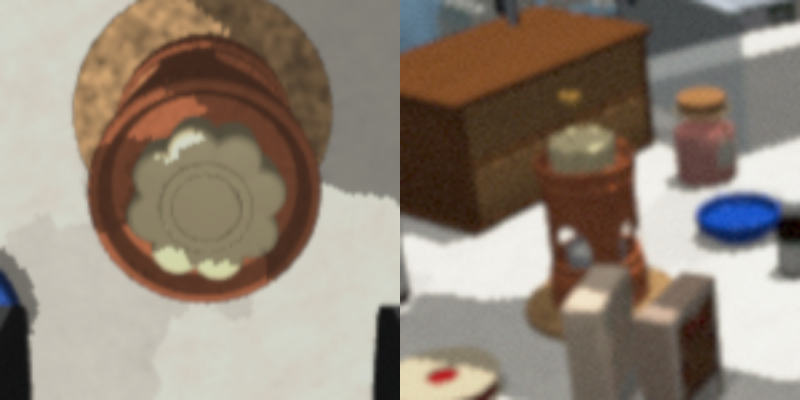

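The picture shows the burner stacked, with the melt flat and centred in the dish (left tile, about (207,205)). The tower looks upright on the trivet (right tile, about (590,220)). The bystanders haven't moved, so I'm handing the job in.

```bash
python3 -c "
from station import job
print(job.hand_in())"
```

```text
the job is handed in; nothing more can be done
None
```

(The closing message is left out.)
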